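# Switch on the kitchen push lights in their pairing order

### The arm

A 6-joint arm with a two-finger parallel gripper is mounted at the origin on the work surface. World frame = base frame: x ahead of the robot, y to its left, z up, the work surface at z = 0. Lengths are in m, angles in rad, forces in N, time in s.
With the tool pointing down it reaches from about 0.25 to 0.725 m from the base axis. Payload 4 kg.
Tool frame: the origin (TCP) lies midway between the tips of the shut fingers; the grasp point (between the pads) lies 19 mm behind it; z points along the fingers, y is the line along which they close (so a half turn about z gives the same grasp; the last joint's range is limited). The gripper opens to 85 mm and grips with 20 to 120 N. Pads are 22 mm wide; open, the fingers measure 114 mm over their backs; the gripper's body (76 mm by 85 mm) begins 54 mm behind the grasp point. The pads swing forward as they close: fully open they stand 13 mm farther back than shut.
Start: joints at [1.348, 0.241, 0.005, 1.335, 0, 1.571], TCP at [0.11, 0.488, 0.231] pointing down, gripper open.
Joint ranges: [-2.72, 2.72], [-1.05, 1.87], [-1.09, 1.28], [-1.99, 2.15], [-1.42, 1.44], [-3.14, 3.14]. Speed limits (rad/s): [2.79, 2.79, 3.14, 3.14, 3.14, 3.14].

### API

Orientations are given as a unit quaternion [x, y, z, w].
In Python, from workcell import bot gives the robot as it stands. The module is installed in compiled form; this text tells all that it offers.
- The arm moves only by the tool jog_arm, never from a script. Its argument "deltas" is a list of rows, each an object with "fingers": the opening, from 0 (shut) to 1 (fully open); "delta_pos": the shift along the tool's x, y, z normalised to -1 to 1, where 1 is 300 mm, a list of three; "yaw": the turn about the tool's z normalised to -1 to 1, where 1 is pi/4 rad. A call has 1 to 12 rows; each row is the pose to reach, as a shift and turn from the pose commanded when the call began, along the tool's axes at that moment; what a row does not reach only later rows make up. A row lasts 1/10 s, in which the tool goes at most 50 mm and 8.59 degrees, less where a joint would pass 70% of its speed; a pose out of reach is approached as far as the arm can. A call with a number of a shift or a turn outside -1 to 1 is refused whole. A call with a gripper value outside its range is refused whole. The fingers move at their own pace and stop on an object; the grip force is fixed at half the most. Time passes only in rows, so rows that repeat a pose let the fingers close. It gives the time, the measured TCP pose, the force, the opening and the grip force at its end, in the units of the state.
- bot.get_obs(): the state, without advancing time (a new reading comes with each control period).
- bot.camera(name): name is "side" or "top" or "wrist"; returns a dict with "image" (420x560x3 uint8, red, green, blue), "range_z" (420x560 float32, m along the optical axis (not along the pixel's ray), 0 where there is no reading), "fx", "fy", "cx", "cy" (pixels), "rvec" (rotation vector, rad) and "tvec" (3), from world to camera coordinates, as OpenCV has them. Camera axes: x right, y down, z forward; pixel columns grow to the right and rows downward; lengths in m; the calibration is good to about 2 mm. The wrist camera is an equidistant fisheye: a pixel r from the principal point sees the ray r / f radians off the axis. A picture is of the moment at which its call begins.
- bot.job_done(): hands the job in; it is judged then, once.
The state is a dict: "clock": time; "joint_pos": joint angles; "joint_vel": joint speeds; "tau": joint torques, N m; "eef_pos": TCP position; "tool_rot": TCP orientation; "ft_force": force on the tool from outside, world axes, zero at the start; "ft_torque": the same for the moment, N m; "grip_width": finger opening in m; "grasp_force": force on a finger pad.
Only numpy, scipy, OpenCV 4.12 (cv2) and the standard library are available. Lean on these libraries where they do the work, as an engineer would, in place of code of your own. Each camera call takes 0.05 s, during which the arm holds its last target. There are 200 camera calls.

### The job

The new under-cupboard lights learn their place from the order in which they are switched on: with the closed fingertips press the white lens of the blue light, then the yellow, then the red, each lightly but fully in so that it stays in. Leave the lights standing where they are without lifting or sliding them, keep the spare green light off, and do not disturb anything else.

Things in the scene. Friction and masses are not known exactly. Their poses are not given: they have to be found in the camera images.
- board: White laminate board lying flat on the worktop, 300 x 460 x 15 mm (its x, y, z), fixed; the lights stand on it. Origin: centre of its underside, z up, top 15 mm higher.
- lamp_blue: Loose round battery push light, blue plastic housing 64 mm across and 20 mm high, seen from above as a blue ring round a white lens 46 mm across. Origin: centre of its underside, z up. Total 180 g (varies). Pressing with more than 20 N is too hard.
- lens_blue (a joint): How far the white lens of the blue light is pushed in, in metres: 0 = standing out (off), 0.008 = fully in (on). It slides straight down against about 4 N of friction, without a spring, and stays where it is left. Once fully in, it lands on a foam pad that gives up to 6 mm more (5 N at first, 11 N at the end) and springs back those 6 mm; past that it is hard.
- blue_top (a point): Centre of the top of the blue light's white lens, nearly flat for 24 mm across; moves with the lens. When off it is 40 mm above the light's underside (20 mm above its ring), when fully in 32 mm.
- lamp_yellow: Loose round battery push light, yellow plastic housing 64 mm across and 20 mm high, seen from above as a yellow ring round a white lens 46 mm across. Origin: centre of its underside, z up. Total 180 g (varies). Pressing with more than 20 N is too hard.
- lens_yellow (a joint): How far the white lens of the yellow light is pushed in, in metres: 0 = standing out (off), 0.008 = fully in (on). It slides straight down against about 4 N of friction, without a spring, and stays where it is left. Once fully in, it lands on a foam pad that gives up to 6 mm more (5 N at first, 11 N at the end) and springs back those 6 mm; past that it is hard.
- yellow_top (a point): Centre of the top of the yellow light's white lens, nearly flat for 24 mm across; moves with the lens. When off it is 40 mm above the light's underside (20 mm above its ring), when fully in 32 mm.
- lamp_red: Loose round battery push light, red plastic housing 64 mm across and 20 mm high, seen from above as a red ring round a white lens 46 mm across. Origin: centre of its underside, z up. Total 180 g (varies). Pressing with more than 20 N is too hard.
- lens_red (a joint): How far the white lens of the red light is pushed in, in metres: 0 = standing out (off), 0.008 = fully in (on). It slides straight down against about 4 N of friction, without a spring, and stays where it is left. Once fully in, it lands on a foam pad that gives up to 6 mm more (5 N at first, 11 N at the end) and springs back those 6 mm; past that it is hard.
- red_top (a point): Centre of the top of the red light's white lens, nearly flat for 24 mm across; moves with the lens. When off it is 40 mm above the light's underside (20 mm above its ring), when fully in 32 mm.
- lamp_green: Loose round battery push light, green plastic housing 64 mm across and 20 mm high, seen from above as a green ring round a white lens 46 mm across. Origin: centre of its underside, z up. Total 180 g (varies). The spare: it stays off. Pressing with more than 20 N is too hard.
- lens_green (a joint): How far the white lens of the green light is pushed in, in metres: 0 = standing out (off), 0.008 = fully in (on). It slides straight down against about 4 N of friction, without a spring, and stays where it is left. Once fully in, it lands on a foam pad that gives up to 6 mm more (5 N at first, 11 N at the end) and springs back those 6 mm; past that it is hard.
- green_top (a point): Centre of the top of the green light's white lens, nearly flat for 24 mm across; moves with the lens. When off it is 40 mm above the light's underside (20 mm above its ring), when fully in 32 mm.
- screwdriver: Screwdriver with orange handle, 150 mm long, lying on the board. Origin: its underside. Leave alone.
- tape_roll: Grey ring-shaped tape core, 72 mm across, 24 mm high, lying on the board. Origin: centre of its underside. Leave alone.
- mug: Blue ceramic mug, 80 mm across, 90 mm high, standing on the worktop right of the board. Origin: centre of its underside. Leave alone.
- jar: Amber glass jar with black cap, 64 mm across, 85 mm high, right of the board. Origin: centre of its underside. Leave alone.
- battery_box: Cardboard box with a yellow band, 70 x 100 x 50 mm, left of the board. Origin: centre of its underside. Leave alone.
Not all that is in view belongs to the job. Leave any purple look-alike of the lamp_blue alone.

How it is judged:
By the outcome, as a careful person would: the job done as asked, in the order asked, and still so for the second after the job is handed in, with the robot touching nothing.
It also fails if it takes over 48 s, if anything falls off the work surface, if the arm or the gripper's body presses on something with over 40 N, if the wrist force passes 120 N, or if a joint passes its speed limit or range.

## Working session

There is one attempt and no reset: what is moved stays moved. The work goes in short steps, Python scripts to look and compute and a tool call to move; the robot and the scene stay as the last step left them, time stands still between calls to the robot, and variables do not carry over. Pictures are saved under pics/ and viewed, at most 10 in all, crops included, and the job is handed in when it is done.

Besides the shell and the picture viewer there is one more tool, called after "Request:" by a JSON object that holds its "api" and its "payload". jog_arm: Moves the arm, as the interface text tells. Scaled input: -1 to 1 covers 300 mm each way for a shift and pi/4 rad each way for a turn. Its arguments: {"type":"object","properties":{"deltas":{"type":"array","items":{"type":"object","properties":{"fingers":{"type":"number"},"delta_pos":{"type":"array","items":{"type":"number"}},"yaw":{"type":"number"}}}}},"required":["deltas"]}

```bash
mkdir -p pics; cat > h.py <<'E'
import numpy as np, cv2
from workcell import bot
def snap(n,fn=None):
    c=bot.camera(n)
    if fn: cv2.imwrite('pics/'+fn,c['image'][:,:,::-1])
    return c
def ray(c,u,v,z,fish=False):
    R=cv2.Rodrigues(np.array(c['rvec'],float))[0];t=np.array(c['tvec'],float).ravel()
    x=(u-c['cx'])/c['fx'];y=(v-c['cy'])/c['fy']
    if fish:
        r=np.hypot(x,y);s=np.sin(r)/max(r,1e-9);d=np.array([x*s,y*s,np.cos(r)])
    else: d=np.array([x,y,1.])
    o=-R.T@t;d=R.T@d
    return o+d*(z-o[2])/d[2]
E
python3 - <<'E'
from h import *
o=bot.get_obs();print({k:np.round(v,3) for k,v in o.items()})
c=snap('top','top1.png');print(c['fx'],c['cx'],c['cy'],c['rvec'],c['tvec'])
s=snap('side','side1.png')
E
```

```text
{'clock': np.float64(0.0), 'joint_pos': array([ 1.348,  0.241,  0.004,  1.335, -0.   ,  1.571]), 'joint_vel': array([-0.   ,  0.002,  0.   ,  0.002, -0.   , -0.   ]), 'tau': array([-1.0000e-03, -3.7232e+01,  2.5241e+01,  1.7000e-02, -0.0000e+00,
       -0.0000e+00]), 'eef_pos': array([0.11 , 0.487, 0.23 ]), 'tool_rot': array([ 0.111,  0.994, -0.001, -0.   ]), 'ft_force': array([-0.101,  0.612, -0.941]), 'ft_torque': array([ 0.024, -0.016, -0.022]), 'grasp_force': np.float64(0.0), 'grip_width': np.float64(0.085)}
437.9417469786404 275.69333078594764 212.69526194882582 [ 2.16555254 -2.17174717  0.11352389] [0.00812576 0.52231293 1.2994765 ]
```

View pics/top1.png

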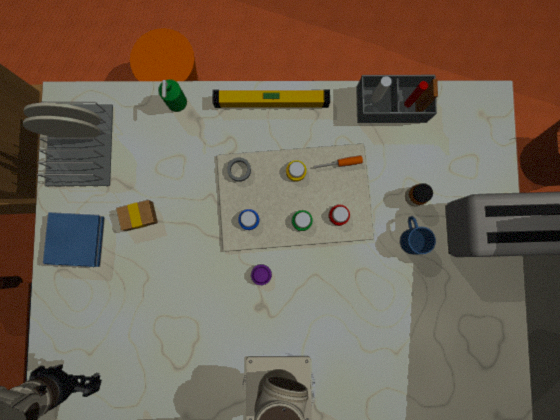

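View pics/side1.png

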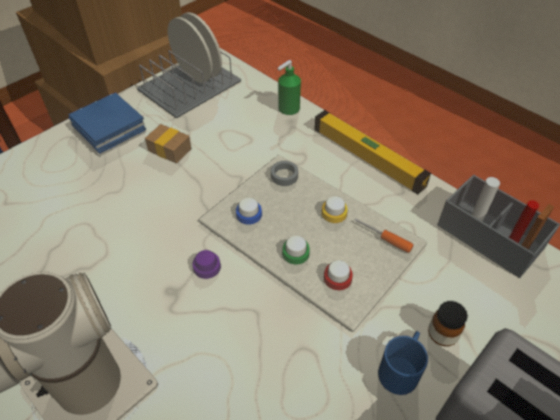

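Top view: blue ring with white lens at (249,220), yellow (297,171), red (340,215) and green spare (302,221), all on the board. The all-purple look-alike is off the board at (261,274). The side view agrees, with blue at (249,210), yellow (335,208) and red (339,274). Next I measure the positions and make one enlarged crop to confirm.

```bash
cat >> h.py <<'E'
def ring(c,uv,hue,win=24,fish=False,z=.035,smin=110,vmin=50):
    hsv=cv2.cvtColor(c['image'],cv2.COLOR_RGB2HSV)
    d=np.abs(hsv[:,:,0].astype(int)-hue);d=np.minimum(d,180-d)
    m=((d<11)&(hsv[:,:,1]>smin)&(hsv[:,:,2]>vmin)).astype(np.uint8)
    k=np.zeros_like(m);cv2.circle(k,(int(uv[0]),int(uv[1])),win,1,-1);m*=k
    m=cv2.morphologyEx(m,cv2.MORPH_OPEN,np.ones((2,2),np.uint8))
    return m
E
python3 - <<'E'
from h import *
c=snap('top');s=snap('side')
for n,hue,a,b in [('blue',111,(249,220),(249,210)),('yellow',26,(297,171),(335,208)),('red',0,(340,215),(339,274)),('green',70,(302,221),(295,249))]:
    r=[]
    for cam,uv in((c,a),(s,b)):
        hsv=cv2.cvtColor(cam['image'],cv2.COLOR_RGB2HSV)
        u,v=uv
        w=((hsv[:,:,1]<60)&(hsv[:,:,2]>165)).astype(np.uint8)
        nl,l,st,ce=cv2.connectedComponentsWithStats(w[v-15:v+15,u-15:u+15].copy())
        cent=None
        m=ring(cam,uv,hue,18)
        pts=cv2.findNonZero(m);h=cv2.convexHull(pts);M=cv2.moments(h);cc=(M['m10']/M['m00'],M['m01']/M['m00'])
        p=ray(cam,cc[0],cc[1],.035)
        ii=np.round(cc).astype(int)
        r.append((np.round(cc,1),len(pts),np.round(cv2.boundingRect(h),1),np.round(p[:2],4),'rng z',cam['range_z'][ii[1],ii[0]]))
    print(n,*r,sep='\n  ')
R=cv2.Rodrigues(np.array(c['rvec']))[0]
cv2.imwrite('pics/crop1.png',cv2.resize(c['image'][140:290,205:385,::-1],None,fx=4,fy=4,interpolation=cv2.INTER_CUBIC))
# range-based lens tops
t=np.array(c['tvec']).ravel()
for u,v in((249,219),(297,170),(340,214),(302,220),(270,220),(320,190),(280,300)):
    Z=np.median(c['range_z'][v-1:v+2,u-1:u+2]);P=R.T@(np.array([(u-c['cx'])/c['fx']*Z,(v-c['cy'])/c['fy']*Z,Z])-t);print(u,v,np.round(P,4))
E
```

```text
blue
  (array([249.4, 220.1]), 128, array([240, 210,  20,  21]), array([0.4993, 0.0858]), 'rng z', np.float32(1.2956876))
  (array([250.6, 216.2]), 135, array([238, 209,  24,  15]), array([0.4926, 0.067 ]), 'rng z', np.float32(1.255592))
yellow
  (array([296.9, 171.2]), 157, array([287, 161,  21,  21]), array([ 0.6483, -0.0581]), 'rng z', np.float32(1.3052255))
  (array([335.3, 213.4]), 220, array([323, 205,  26,  19]), array([ 0.6412, -0.0706]), 'rng z', np.float32(1.2336428))
red
  (array([340. , 215.8]), 143, array([330, 206,  21,  21]), array([ 0.5117, -0.1869]), 'rng z', np.float32(1.3002261))
  (array([338.5, 279.2]), 232, array([325, 269,  28,  22]), array([ 0.5052, -0.1979]), 'rng z', np.float32(1.1099409))
green
  (array([301.4, 222.5]), 90, array([293, 212,  20,  20]), array([ 0.4917, -0.0706]), 'rng z', np.float32(1.2911712))
  (array([297.2, 256.2]), 74, array([285, 252,  24,  10]), array([ 0.4865, -0.0924]), 'rng z', np.float32(1.1805369))
249 219 [0.5007 0.0856 0.0575]
297 170 [ 0.6473 -0.0574  0.0578]
340 214 [ 0.5149 -0.1838  0.0558]
302 220 [ 0.4973 -0.071   0.0567]
270 220 [0.501  0.024  0.0172]
320 190 [ 0.5931 -0.1296  0.0168]
280 300 [ 0.2595 -0.0056  0.0026]
```

View pics/crop1.png

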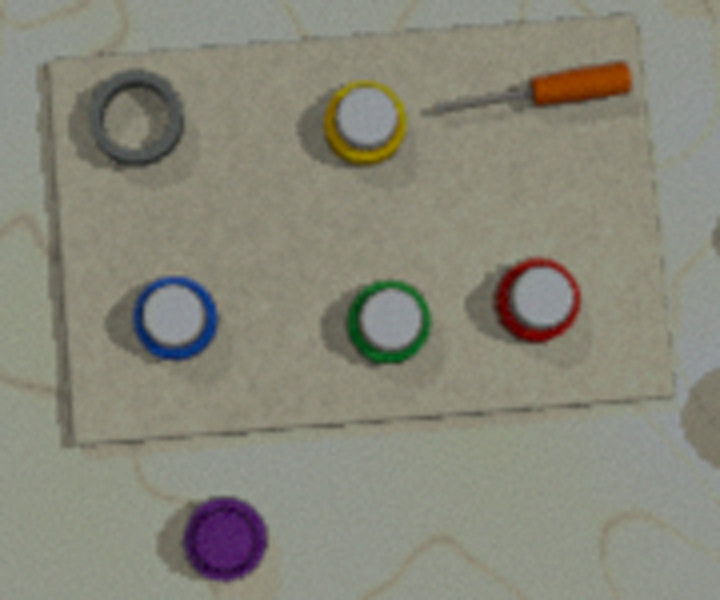

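Request:
{"api": "jog_arm", "payload": {"deltas": [{"fingers": 0,"delta_pos": [-0.78,-0.51,0],"yaw": 0},{"fingers": 0,"delta_pos": [-0.78,-0.51,0],"yaw": 0},{"fingers": 0,"delta_pos": [-0.78,-0.51,0],"yaw": 0},{"fingers": 0,"delta_pos": [-0.78,-0.51,0],"yaw": 0},{"fingers": 0,"delta_pos": [-0.78,-0.51,0],"yaw": 0},{"fingers": 0,"delta_pos": [-0.78,-0.51,0],"yaw": 0}]}}

```text
clock: 0.8
eef_pos: [0.3064, 0.2842, 0.2313]
tool_rot: [0.112, 0.994, -0.0, 0.0]
ft_force: [0.6, 0.2, -0.4]
grip_width: -0.0001
grasp_force: 0.0
```

```bash
cat >> h.py <<'E'
from scipy.spatial.transform import Rotation as Ro
def goto(p):
    o=bot.get_obs();R=Ro.from_quat(o['tool_rot']).as_matrix()
    d=R.T@(np.array(p)-o['eef_pos'])
    print('eef',np.round(o['eef_pos'],4),'t',o['clock'],'F',np.round(o['ft_force'],2),'w',np.round(o['grip_width'],4),'yaw',np.round(np.degrees(np.arctan2(R[1,1],R[0,1])),1),'vel',np.round(np.abs(o['joint_vel']).max(),3),'norm',np.round(d/.3,4),'dist',np.linalg.norm(d))
E
python3 -c "
from h import *
goto([.5,.086,.12])"
```

```text
eef [0.3064 0.2842 0.2313] t 0.8 F [ 0.64  0.22 -0.44] w -0.0001 yaw 77.1 vel 0.68 norm [-0.7765 -0.4996  0.3718] dist 0.2986115588801327
```

Request:
{"api": "jog_arm", "payload": {"deltas": [{"fingers": 0,"delta_pos": [-0.78,-0.5,0.2],"yaw": 0},{"fingers": 0,"delta_pos": [-0.78,-0.5,0.2],"yaw": 0},{"fingers": 0,"delta_pos": [-0.78,-0.5,0.2],"yaw": 0},{"fingers": 0,"delta_pos": [-0.78,-0.5,0.2],"yaw": 0},{"fingers": 0,"delta_pos": [-0.78,-0.5,0.2],"yaw": 0},{"fingers": 0,"delta_pos": [-0.78,-0.5,0.2],"yaw": 0},{"fingers": 0,"delta_pos": [-0.78,-0.5,0.2],"yaw": 0},{"fingers": 0,"delta_pos": [-0.78,-0.5,0.2],"yaw": 0}]}}

```text
clock: 1.6
eef_pos: [0.4997, 0.0881, 0.1706]
tool_rot: [0.112, 0.994, -0.0, -0.001]
ft_force: [-0.2, -0.3, 0.6]
grip_width: -0.0003
grasp_force: 0.0
```

```bash
python3 - <<'E'
from h import *
goto([.5,.086,.08])
c=snap('wrist','w1.png')
for n,hue in [('blue',111),('yellow',26),('red',0),('green',70)]:
    m=ring(c,(280,210),hue,400)
    nl,l,st,ce=cv2.connectedComponentsWithStats(m)
    for i in np.argsort(-st[1:,4])[:2]+1: print(n,st[i],np.round(ray(c,*(st[i][:2]+st[i][2:4]/2),.035,True),4))
E
```

```text
eef [0.4997 0.0881 0.1706] t 1.6 F [-0.17 -0.31  0.64] w -0.0003 yaw 77.1 vel 0.037 norm [-0.0031 -0.0065  0.302 ] dist 0.09062294743186472
blue [247 168  68  63 939] [0.5009 0.0923 0.035 ]
yellow [536 118  24  12 201] [0.4799 0.399  0.035 ]
yellow [180 332  12   7  54] [ 0.6273 -0.0426  0.035 ]
red [ 34 235  47  54 737] [ 0.5145 -0.1693  0.035 ]
red [503 367  57  36 436] [0.9069 0.4381 0.035 ]
green [ 99 204  52  58 658] [ 0.4994 -0.0647  0.035 ]
green [501 416  15   4  41] [0.9866 0.4084 0.035 ]
```

View pics/w1.png

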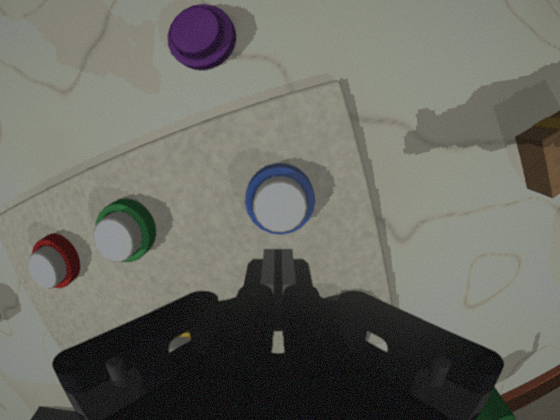

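The wrist view shows the blue light with lens centre about (280,206) and ring centre about (281,199), directly ahead of the shut fingertips. I'll refine using the lens outline.

```bash
python3 - <<'E'
from h import *
c=snap('wrist')
print(ray(c,280,206,.055,True),ray(c,280.5,199.5,.035,True))
g=cv2.cvtColor(c['image'],cv2.COLOR_RGB2HSV)
for v in range(160,240,6): print(v,g[v,280],c['range_z'][v,280])
R=cv2.Rodrigues(np.array(c['rvec']))[0];print('cam',-R.T@np.array(c['tvec']).ravel(),R[2],c['fx'],c['cx'],c['cy'])
t=snap('top')
for n,uv in(('blue',(249.3,218.9)),('yellow',(296.7,169.8)),('red',(340.3,214.2)),('green',(302.5,220.2))): print(n,ray(t,*uv,.055))
E
```

```text
[0.5009143  0.09192873 0.055     ] [0.50064237 0.09258054 0.035     ]
160 [ 28  24 127] 0.2975325
166 [109  89  69] 0.28293946
172 [111 148 110] 0.28103572
178 [17 21 86] 0.27440044
184 [108   9 149] 0.263904
190 [ 83   7 147] 0.2655523
196 [ 90   5 148] 0.26536292
202 [105   7 149] 0.26751783
208 [108   9 149] 0.26810142
214 [ 84   8 151] 0.26939657
220 [105  10 149] 0.27298167
226 [ 75   3 149] 0.2730306
232 [113  28 111] 0.27791658
238 [ 28  26 138] 0.31844166
cam [0.43058567 0.10586646 0.31328174] [ 0.26772176 -0.06050234 -0.96159478] 325.19226210127806 277.6845853891302 208.39257731260466
blue [0.50118269 0.08485542 0.055     ]
yellow [ 0.64844379 -0.05663673  0.055     ]
red [ 0.5144076 -0.1848336  0.055    ]
green [ 0.49687498 -0.07261337  0.055     ]
```

Request:
{"api": "jog_arm", "payload": {"deltas": [{"fingers": 0,"delta_pos": [-0.004,0,0.12],"yaw": 0},{"fingers": 0,"delta_pos": [-0.004,0,0.24],"yaw": 0},{"fingers": 0,"delta_pos": [-0.004,0,0.32],"yaw": 0},{"fingers": 0,"delta_pos": [-0.004,0,0.35],"yaw": 0},{"fingers": 0,"delta_pos": [-0.004,0,0.35],"yaw": 0}]}}

```text
clock: 2.25
eef_pos: [0.4999, 0.0892, 0.0657]
tool_rot: [0.11, 0.994, -0.0, -0.001]
ft_force: [-0.6, -0.5, 0.1]
grip_width: -0.0003
grasp_force: 0.0
```

```bash
python3 - <<'E'
from h import *
goto([.501,.088,.044])
c=snap('side');w=snap('wrist')
a=cv2.resize(c['image'][150:270,170:350],(600,400),interpolation=3)
cv2.imwrite('pics/s2.png',a[:,:,::-1]);cv2.imwrite('pics/w2.png',w['image'][:,:,::-1])
E
```

```text
eef [0.4999 0.0892 0.0657] t 2.25 F [-0.62 -0.46  0.06] w -0.0003 yaw 77.3 vel 0.047 norm [-0.0047 -0.003   0.0724] dist 0.021774623319330128
```

View pics/w2.png

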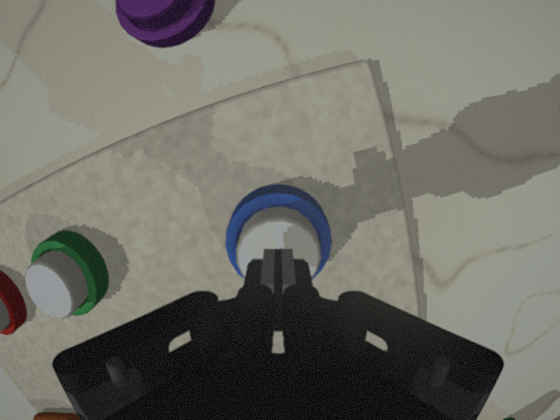

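View pics/s2.png

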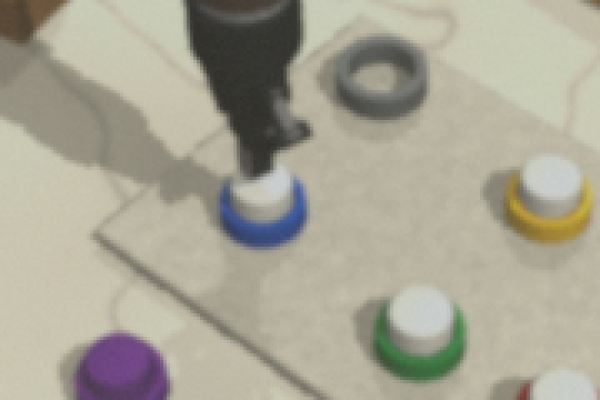

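The wrist view shows the blue lens spanning columns 236–320, centred on the fingertip at (278,250). The side view shows the tip just over the lens. I'll press slowly.

Request:
{"api": "jog_arm", "payload": {"deltas": [{"fingers": 0,"delta_pos": [-0.004,-0.002,0.015],"yaw": 0},{"fingers": 0,"delta_pos": [-0.004,-0.002,0.03],"yaw": 0},{"fingers": 0,"delta_pos": [-0.004,-0.002,0.037],"yaw": 0},{"fingers": 0,"delta_pos": [-0.004,-0.002,0.044],"yaw": 0},{"fingers": 0,"delta_pos": [-0.004,-0.002,0.05],"yaw": 0}]}}

```text
clock: 2.85
eef_pos: [0.5024, 0.0876, 0.0517]
tool_rot: [0.111, 0.994, 0.0, 0.0]
ft_force: [-1.0, -0.1, 4.8]
grip_width: -0.0001
grasp_force: 2.0
```

Request:
{"api": "jog_arm", "payload": {"deltas": [{"fingers": 0,"delta_pos": [0,0,0.006],"yaw": 0},{"fingers": 0,"delta_pos": [0,0,0.011],"yaw": 0},{"fingers": 0,"delta_pos": [0,0,0.014],"yaw": 0},{"fingers": 0,"delta_pos": [0,0,0.016],"yaw": 0},{"fingers": 0,"delta_pos": [0,0,0.016],"yaw": 0}]}}

```text
clock: 3.35
eef_pos: [0.5025, 0.0876, 0.0467]
tool_rot: [0.111, 0.994, 0.0, 0.0]
ft_force: [-0.5, 0.1, 5.5]
grip_width: -0.0003
grasp_force: 2.6
```

Request:
{"api": "jog_arm", "payload": {"deltas": [{"fingers": 0,"delta_pos": [0,0,0.004],"yaw": 0},{"fingers": 0,"delta_pos": [0,0,0.008],"yaw": 0},{"fingers": 0,"delta_pos": [0,0,0.01],"yaw": 0},{"fingers": 0,"delta_pos": [0,0,0.01],"yaw": 0}]}}

```text
clock: 3.75
eef_pos: [0.5025, 0.0876, 0.044]
tool_rot: [0.111, 0.994, 0.0, 0.0]
ft_force: [-1.2, -1.1, 7.2]
grip_width: -0.0001
grasp_force: 3.9
```

Request:
{"api": "jog_arm", "payload": {"deltas": [{"fingers": 0,"delta_pos": [0,0,-0.04],"yaw": 0},{"fingers": 0,"delta_pos": [0,0,-0.15],"yaw": 0},{"fingers": 0,"delta_pos": [0,0,-0.3],"yaw": 0},{"fingers": 0,"delta_pos": [-0.58,-0.36,-0.3],"yaw": 0},{"fingers": 0,"delta_pos": [-0.58,-0.36,-0.3],"yaw": 0},{"fingers": 0,"delta_pos": [-0.58,-0.36,-0.3],"yaw": 0},{"fingers": 0,"delta_pos": [-0.58,-0.36,-0.3],"yaw": 0},{"fingers": 0,"delta_pos": [-0.58,-0.36,-0.3],"yaw": 0},{"fingers": 0,"delta_pos": [-0.58,-0.36,-0.3],"yaw": 0},{"fingers": 0,"delta_pos": [-0.58,-0.36,-0.3],"yaw": 0}]}}

```text
clock: 4.75
eef_pos: [0.6469, -0.0555, 0.133]
tool_rot: [0.111, 0.994, 0.0, -0.001]
ft_force: [-0.1, -0.1, 1.5]
grip_width: -0.0002
grasp_force: 0.0
```

```bash
python3 - <<'E'
from h import *
goto([.648,-.055,.066])
w=snap('wrist');t=snap('top');s=snap('side')
a=cv2.resize(s['image'][170:270,210:330],(360,300),interpolation=3)
b=cv2.resize(w['image'],(400,300))
cv2.imwrite('pics/m3.png',np.hstack([a,b])[:,:,::-1])
m=ring(w,(280,210),26,90);x,y,ww,h=cv2.boundingRect(m);print(x,y,ww,h)
for uv in((249,220),(302,221)):
    m=ring(t,uv,111 if uv[0]<260 else 70,18);print(cv2.boundingRect(m))
E
```

```text
eef [ 0.6469 -0.0555  0.133 ] t 4.75 F [-0.15 -0.1   1.49] w -0.0002 yaw 77.3 vel 0.023 norm [-0.0038  0.0025  0.2233] dist 0.06701611971780085
241 174 79 73
(239, 211, 21, 20)
(0, 0, 0, 0)
```

View pics/m3.png

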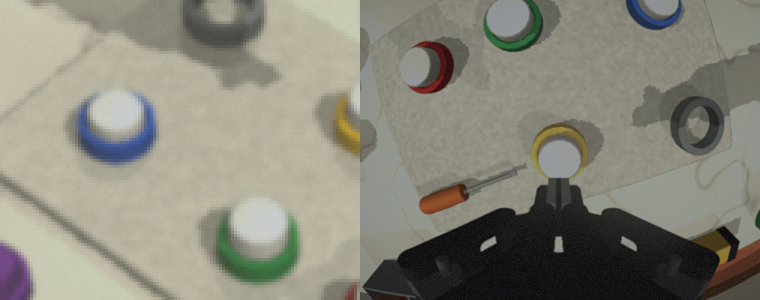

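The left half shows blue now sitting lower than green, so it is pressed. The right half shows the yellow lens centred ahead of the tip, with ring columns 241–320 in the full image.

Request:
{"api": "jog_arm", "payload": {"deltas": [{"fingers": 0,"delta_pos": [-0.004,0.003,0.1],"yaw": 0},{"fingers": 0,"delta_pos": [-0.004,0.003,0.19],"yaw": 0},{"fingers": 0,"delta_pos": [-0.004,0.003,0.225],"yaw": 0},{"fingers": 0,"delta_pos": [-0.004,0.003,0.24],"yaw": 0},{"fingers": 0,"delta_pos": [-0.004,0.003,0.25],"yaw": 0},{"fingers": 0,"delta_pos": [-0.004,0.003,0.26],"yaw": 0},{"fingers": 0,"delta_pos": [-0.004,0.003,0.268],"yaw": 0},{"fingers": 0,"delta_pos": [-0.004,0.003,0.276],"yaw": 0},{"fingers": 0,"delta_pos": [-0.004,0.003,0.282],"yaw": 0},{"fingers": 0,"delta_pos": [-0.004,0.003,0.287],"yaw": 0},{"fingers": 0,"delta_pos": [-0.004,0.003,0.29],"yaw": 0},{"fingers": 0,"delta_pos": [-0.004,0.003,0.29],"yaw": 0}]}}

```text
clock: 6.1
eef_pos: [0.6503, -0.0556, 0.047]
tool_rot: [0.111, 0.994, 0.0, 0.001]
ft_force: [1.5, 0.9, 4.6]
grip_width: 0.0001
grasp_force: 2.4
```

Request:
{"api": "jog_arm", "payload": {"deltas": [{"fingers": 0,"delta_pos": [0,0,0.004],"yaw": 0},{"fingers": 0,"delta_pos": [0,0,0.008],"yaw": 0},{"fingers": 0,"delta_pos": [0,0,0.011],"yaw": 0},{"fingers": 0,"delta_pos": [0,0,0.011],"yaw": 0}]}}

```text
clock: 6.5
eef_pos: [0.6503, -0.0556, 0.0443]
tool_rot: [0.111, 0.994, 0.0, 0.001]
ft_force: [0.6, 0.8, 7.7]
grip_width: -0.0002
grasp_force: 3.8
```

Request:
{"api": "jog_arm", "payload": {"deltas": [{"fingers": 0,"delta_pos": [0,0,-0.04],"yaw": 0},{"fingers": 0,"delta_pos": [0,0,-0.15],"yaw": 0},{"fingers": 0,"delta_pos": [0,0,-0.3],"yaw": 0},{"fingers": 0,"delta_pos": [0.35,-0.515,-0.3],"yaw": 0},{"fingers": 0,"delta_pos": [0.35,-0.515,-0.3],"yaw": 0},{"fingers": 0,"delta_pos": [0.35,-0.515,-0.3],"yaw": 0},{"fingers": 0,"delta_pos": [0.35,-0.515,-0.3],"yaw": 0},{"fingers": 0,"delta_pos": [0.35,-0.515,-0.3],"yaw": 0},{"fingers": 0,"delta_pos": [0.35,-0.515,-0.3],"yaw": 0},{"fingers": 0,"delta_pos": [0.35,-0.515,-0.3],"yaw": 0}]}}

```text
clock: 7.5
eef_pos: [0.5133, -0.1826, 0.1331]
tool_rot: [0.111, 0.994, 0.0, -0.0]
ft_force: [0.3, -0.7, 0.3]
grip_width: 0.0002
grasp_force: 0.0
```

```bash
python3 - <<'E'
from h import *
goto([.514,-.183,.044])
w=snap('wrist');s=snap('side')
a=cv2.resize(s['image'][180:280,280:400],(360,300),interpolation=3)
b=cv2.resize(w['image'],(400,300))
cv2.imwrite('pics/m4.png',np.hstack([a,b])[:,:,::-1])
m=ring(w,(280,210),0,90);print(cv2.boundingRect(m))
E
```

```text
eef [ 0.5133 -0.1826  0.1331] t 7.5 F [ 0.34 -0.67  0.3 ] w 0.0002 yaw 77.3 vel 0.016 norm [-0.0026 -0.001   0.297 ] dist 0.08910666912262453
(237, 174, 79, 73)
```

View pics/m4.png

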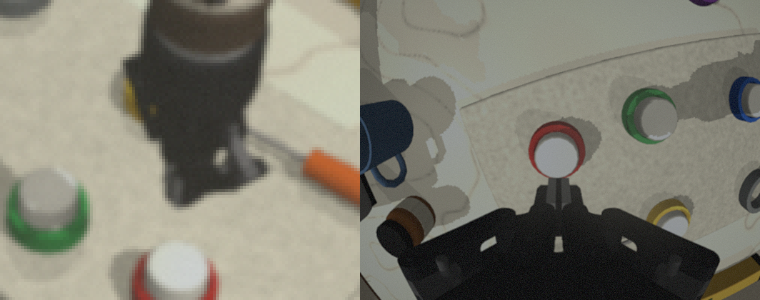

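In the wrist view the red ring is centred at column 276.5, in line with the tip. I'll press.

Request:
{"api": "jog_arm", "payload": {"deltas": [{"fingers": 0,"delta_pos": [-0.003,-0.002,0.1],"yaw": 0},{"fingers": 0,"delta_pos": [-0.003,-0.002,0.19],"yaw": 0},{"fingers": 0,"delta_pos": [-0.003,-0.002,0.225],"yaw": 0},{"fingers": 0,"delta_pos": [-0.003,-0.002,0.24],"yaw": 0},{"fingers": 0,"delta_pos": [-0.003,-0.002,0.25],"yaw": 0},{"fingers": 0,"delta_pos": [-0.003,-0.002,0.26],"yaw": 0},{"fingers": 0,"delta_pos": [-0.003,-0.002,0.268],"yaw": 0},{"fingers": 0,"delta_pos": [-0.003,-0.002,0.276],"yaw": 0},{"fingers": 0,"delta_pos": [-0.003,-0.002,0.282],"yaw": 0},{"fingers": 0,"delta_pos": [-0.003,-0.002,0.287],"yaw": 0},{"fingers": 0,"delta_pos": [-0.003,-0.002,0.29],"yaw": 0},{"fingers": 0,"delta_pos": [-0.003,-0.002,0.29],"yaw": 0}]}}

```text
clock: 8.8
eef_pos: [0.5146, -0.184, 0.0467]
tool_rot: [0.111, 0.994, -0.0, 0.001]
ft_force: [2.7, 0.2, 5.5]
grip_width: -0.0001
grasp_force: 2.5
```

Request:
{"api": "jog_arm", "payload": {"deltas": [{"fingers": 0,"delta_pos": [0,0,0.004],"yaw": 0},{"fingers": 0,"delta_pos": [0,0,0.008],"yaw": 0},{"fingers": 0,"delta_pos": [0,0,0.011],"yaw": 0},{"fingers": 0,"delta_pos": [0,0,0.011],"yaw": 0}]}}

```text
clock: 9.2
eef_pos: [0.5146, -0.1841, 0.0438]
tool_rot: [0.111, 0.994, -0.0, 0.001]
ft_force: [0.5, 1.7, 7.7]
grip_width: -0.0
grasp_force: 4.0
```

Request:
{"api": "jog_arm", "payload": {"deltas": [{"fingers": 0,"delta_pos": [0,0,-0.04],"yaw": 0},{"fingers": 0,"delta_pos": [0,0,-0.15],"yaw": 0},{"fingers": 0,"delta_pos": [0,0,-0.3],"yaw": 0},{"fingers": 0,"delta_pos": [0,0,-0.45],"yaw": 0},{"fingers": 0,"delta_pos": [0.5,0,-0.5],"yaw": 0},{"fingers": 0,"delta_pos": [0.5,0,-0.5],"yaw": 0},{"fingers": 0,"delta_pos": [0.5,0,-0.5],"yaw": 0},{"fingers": 0,"delta_pos": [0.5,0,-0.5],"yaw": 0},{"fingers": 0,"delta_pos": [0.5,0,-0.5],"yaw": 0}]}}

```text
clock: 10.1
eef_pos: [0.3657, -0.1504, 0.1931]
tool_rot: [0.112, 0.994, -0.0, -0.0]
ft_force: [0.6, 0.3, -0.1]
grip_width: 0.0004
grasp_force: 0.0
```

```bash
python3 - <<'E'
from h import *
goto([0,0,0])
t=snap('top');s=snap('side')
R=cv2.Rodrigues(np.array(t['rvec']))[0];tv=np.array(t['tvec']).ravel()
for n,u,v in(('blue',249,219),('yellow',297,170),('red',340,214),('green',302,220)):
    Z=np.median(t['range_z'][v-2:v+3,u-2:u+3]);print(n,np.round(R.T@(np.array([(u-t['cx'])/t['fx']*Z,(v-t['cy'])/t['fy']*Z,Z])-tv),4))
for n,hue,a in [('blue',111,(249,220)),('yellow',26,(297,171)),('red',0,(340,215)),('green',70,(302,221))]:
    print(n,cv2.boundingRect(ring(t,a,hue,18)))
cv2.imwrite('pics/s5.png',cv2.resize(s['image'][150:300,190:430],(800,500),interpolation=3)[:,:,::-1])
E
```

```text
eef [ 0.3657 -0.1504  0.1931] t 10.1 F [ 0.6   0.26 -0.11] w 0.0004 yaw 77.2 vel 0.065 norm [1.2994 0.219  0.6444] dist 0.44005701334902025
blue [0.5014 0.0861 0.0496]
yellow [ 0.6492 -0.0579  0.0482]
red [ 0.5156 -0.1848  0.0493]
green [ 0.4974 -0.0711  0.0564]
blue (239, 210, 21, 21)
yellow (287, 161, 21, 21)
red (330, 206, 21, 21)
green (293, 212, 20, 20)
```

View pics/s5.png

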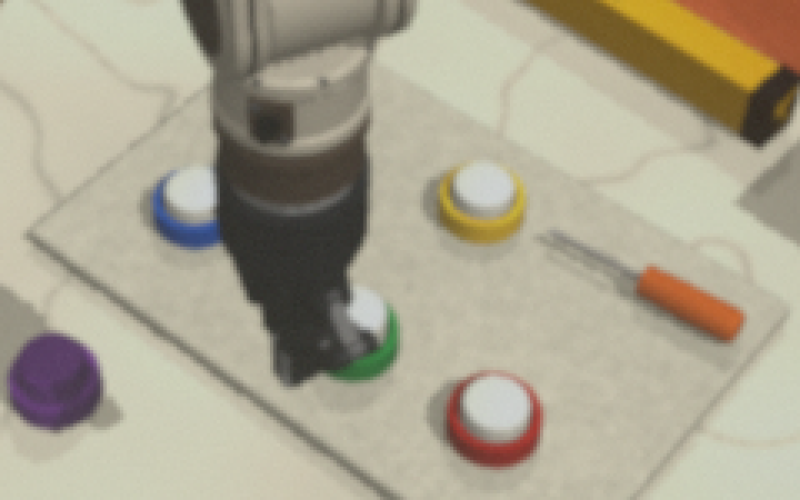

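Blue, yellow and red are each about 8 mm lower and in their original places, and green is unchanged. Side view (400 px crop): blue (195,205), yellow (483,195), red (494,415) are all in.

```bash
python3 -c "
from workcell import bot
print(bot.job_done())"
```

```text
the job is handed in; nothing more can be done
None
```

I pressed the blue, yellow and red lights in that order; each lens reads about 7–10 mm lower and stays in, the lights have not moved, green is still off, and the job is handed in.

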